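Check two linear slides and mark the one that binds

ROBOT

A 6-joint arm with a two-finger parallel gripper is mounted at the origin on the work surface. World frame = base frame: x ahead of the robot, y to its left, z up, the work surface at z = 0. Lengths are in m, angles in degrees, forces in N, time in s.
With the tool pointing down it reaches from about 0.375 to 0.75 m from the base axis. Payload 9 kg.
Tool frame: the origin (TCP) lies at the very end of the fingers, on their centre line; the grasp point (between the pads) lies 19 mm behind it; z points along the fingers, y is the line along which they close (so a half turn about z gives the same grasp; the last joint's range is limited). The gripper opens to 85 mm and grips with 20 to 120 N. Pads are 22 mm wide; open, the fingers measure 114 mm over their backs; the gripper's body (76 mm by 85 mm) begins 54 mm behind the grasp point. The pads swing forward as they close: fully open they stand 13 mm farther back than shut.
Start: joints at [-85.01, 5.964, 5.575, 89.605, 0, 77.527], TCP at [0.18, -0.572, 0.231] pointing down, gripper open.
Joint ranges: [-171.21, 171.21], [-48.23, 106.86], [-62.78, 66.21], [-105.2, 120.99], [-86.42, 89.51], [-180, 180]. Speed limits (degrees/s): [127.2, 127.2, 147.25, 180, 180, 180].

INTERFACE

Orientations are given as [roll, pitch, yaw] about the fixed x, y, z axes, in that order (R = Rz(yaw) Ry(pitch) Rx(roll)).
In Python, from bench import r gives the robot as it stands.
- The arm moves only by the tool step_hand, called after "Request:" in YAML: its name, and indented under it one key for each argument. Schema: {"type":"object","properties":{"segments":{"type":"array","items":{"type":"number"},"minItems":5,"maxItems":40},"grip_force":{"type":"number"},"only":{"type":"string"},"quiet":{"type":"boolean"},"lines":{"type":"string"}},"required":["segments"],"additionalProperties":false}. segments is one flat list of numbers that holds 1 to 8 rows one after another, with no inner brackets; each row has 5 numbers: the finger opening in m, then dx, dy, dz in fractions of the full range, 1 being 20 cm, then a turn about the tool's z in parts of the range, where 1.0 means pi rad; each row shifts and turns the commanded pose from where the row before left it, along the tool's axes as they then stand; what a row does not reach is not made up. A row lasts 1/10 s, in which the tool goes at most 0.05 m and 8.59 degrees, less where a joint would pass 70% of its speed; a pose out of reach is approached as far as the arm can. The fingers move at their own pace and stop on an object; grip_force is the grip in N (left out, the last holds). Time passes only in rows, so rows that do not move let the fingers close. The tool returns the time, the measured TCP pose, the force, the opening and the grip force at its end. only (a regular expression) keeps the lines of the reply that match it, lines (a string "A,B") keeps lines A to B, and quiet returns only ok. Input that does not fit is refused with a message, and nothing moves.
- r.get_state(): the state, without advancing time (a new reading comes with each control period).
- r.read_camera(name): name is "scene" or "top" or "wrist"; returns a dict with "color" (480x640x3 uint8, red, green, blue), "mtx" (3x3 intrinsics, pixels), "R" (3x3) and "t" (3): a world point X has camera coordinates R X + t. Camera axes: x right, y down, z forward; pixel columns grow to the right and rows downward; lengths in m; the calibration is good to about 2 mm. A picture is of the moment at which its call begins. There is no depth.
- r.job_done(): hands the job in; it is judged then, once.
The state is a dict: "time": time; "joint_pos": joint angles; "joint_vel": joint speeds; "joint_torque": joint torques, N m; "ee_pos": TCP position; "tcp_rot": TCP orientation; "force": force on the tool from outside, world axes, zero at the start; "wrist_torque": the same for the moment, N m; "gripper_width": finger opening in m; "gripper_force": force on a finger pad.
Only numpy, scipy, OpenCV 4.12 (cv2) and the standard library are available. Lean on these libraries where they do the work, as an engineer would, in place of code of your own. Each camera call takes 0.05 s, during which the arm holds its last target. There are 200 camera calls.

TASK

Two linear slides on the grey check board are waiting for inspection, and one of them binds partway along its rail. Run each carriage out along its rail, away from the robot, as far as it will go, and leave both carriages where they stop; then stand the steel reject marker upright on the round black pad beside the slide that binds. Leave the jar, the screwdriver and the tray where they are.

Things in the scene. Friction and masses are not known exactly. Their poses are not given: they have to be found in the camera images.
- board: Grey board fixed to the bench, 300 mm (x) by 380 mm (y), 18 mm thick; origin: centre of its underside. Its x axis points along both rails, away from the robot (within 15 degrees of world x), y to the left. Steel rails at y = +75 mm (left) and -75 mm (right) end in dark stops whose tops are 40 mm above the bench. Carriage plates stand at x = -60 mm (near stop) to +60 mm (far stop).
- grip_left (a point): Point in the left carriage's upright steel plate: on its centre line, 73 mm above the bench. The plate stands across the rail, 12 mm thick along x, 40 mm wide along y, its top 91 mm above the bench; pinch it along the rail direction or push it. Below it the aluminium carriage is 50 mm along x, 44 mm wide, its top 46 mm above the bench. Axes parallel to the board's.
- grip_right (a point): The same point in the right carriage's upright plate.
- slide_left (a joint): Travel of the left carriage in m: 0 at the near stop (towards the robot), 0.12 at the far stop. A sound slide runs freely (about 2 N) to 0.12; one that binds jams solid at about 0.068. Exactly one of the two binds; it cannot be seen which. Starts within 15 mm of the near stop; stays where it is left.
- slide_right (a joint): Travel of the right carriage, in the same way.
- pad_left (a point): Centre of the flat round black pad, 80 mm across, on the board's top (18 mm above the bench), outside the left rail (board y = +143 mm, x = 0); it marks the left slide.
- pad_right (a point): Centre of the like pad outside the right rail (board y = -143 mm, x = 0); it marks the right slide.
- marker: Reject marker: loose turned-steel post standing upright on the bench, 64 mm tall, 150 g: a round stem 24 mm across on a round foot 46 mm across and 12 mm high (a short cone joins them up to 16 mm). Origin: centre of its underside, z up. It stands on the bench to the left or to the right of the board.
- jar: Bystander: amber jar with a black cap, 48 mm across, 70 mm tall, standing on the bench at the other side of the board from the marker. Origin: centre of its underside.
- driver: Bystander: screwdriver, 160 mm long with a red handle, lying on the bench to the right of the board.
- tray: Bystander: grey open parts tray, 100 by 80 mm and 30 mm high, on the bench to the left of the board. Origin: centre of its underside.

How it is judged:
By the outcome, as a careful person would: the job done as asked, in the order asked, and still so for the second after the job is handed in, with the robot touching nothing.
It also fails if it takes over 61 s, if anything falls off the work surface, if the arm or the gripper's body presses on something with over 40 N, if the wrist force passes 120 N, or if a joint passes its speed limit or range.

## Working session

There is one attempt and no reset: what is moved stays moved. The work goes in short steps, Python scripts to look and compute and a tool call to move; the robot and the scene stay as the last step left them, time stands still between calls to the robot, and variables do not carry over. Pictures are saved under pics/ and viewed, at most 10 in all, crops included, and the job is handed in when it is done.

```bash
ls; mkdir -p pics; python3 - <<'E'
from bench import r
import cv2,numpy as np,pickle
for n in("top","scene"):
    c=r.read_camera(n); cv2.imwrite(f"pics/{n}0.png",c["color"][...,::-1]); print(n,np.round(c["mtx"],1).tolist(),np.round(c["R"],4).tolist(),np.round(c["t"],4).tolist())
    pickle.dump(c,open(f"{n}0.pkl","wb"))
s=r.get_state();print({k:np.round(v,3).tolist() for k,v in s.items()})
E
```

```text
bench.py
pics
top [[485.4, 0.0, 310.8], [0.0, 485.4, 240.9], [0.0, 0.0, 1.0]] [[-0.005, -0.9998, 0.0207], [-0.9951, 0.0029, -0.099], [0.099, -0.0211, -0.9949]] [-0.0146, 0.5411, 1.0231]
scene [[497.7, 0.0, 318.6], [0.0, 497.7, 239.3], [0.0, 0.0, 1.0]] [[0.1605, 0.987, 0.0048], [0.7384, -0.1168, -0.6642], [-0.655, 0.1101, -0.7476]] [-0.1011, -0.3295, 1.4361]
{'time': 0.1, 'joint_pos': [-85.012, 5.996, 5.531, 89.604, -0.001, 77.525], 'joint_vel': [0.098, 0.002, 0.082, 0.01, -0.008, 0.044], 'joint_torque': [0.009, -55.82, 50.472, 0.013, -0.0, -0.0], 'ee_pos': [0.18, -0.572, 0.231], 'tcp_rot': [-179.932, -0.014, 17.464], 'force': [0.673, -1.23, -0.327], 'wrist_torque': [-0.033, -0.011, -0.036], 'gripper_force': 0.0, 'gripper_width': 0.085}
```

View pics/top0.png

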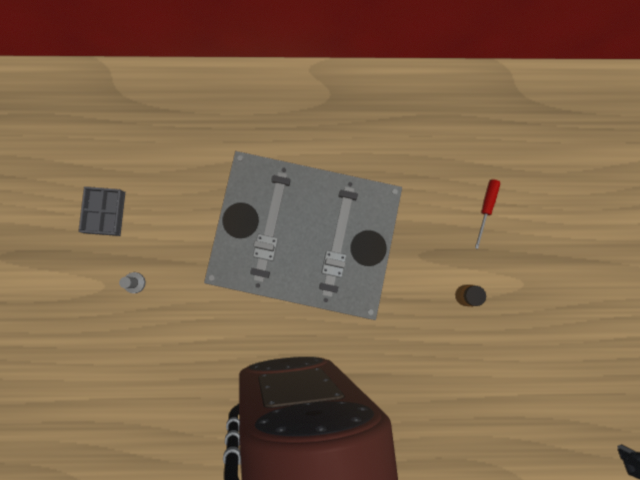

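View pics/scene0.png

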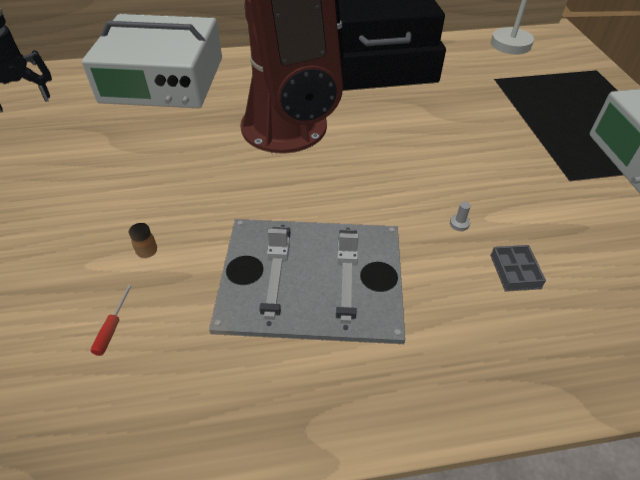

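The top view shows the board centred near (304,236), with its pads at (240,220) and (368,248). The carriages sit at (265,247) and (334,264), and the marker foot is at (134,283), left of the board. The jar is at (472,296), the tray at (102,212) and the driver at (487,212). The scene view agrees, with the marker at (460,222).

```bash
cat > h.py <<'E'
import numpy as np,cv2,pickle
def back(c,uv,z):
    R,t,K=map(np.array,(c["R"],c["t"],c["mtx"])); C=-R.T@t
    d=R.T@np.linalg.inv(K)@np.array([uv[0],uv[1],1.]); return C+d*(z-C[2])/d[2]
def proj(c,X): 
    p=np.array(c["mtx"])@(np.array(c["R"])@np.array(X)+c["t"]); return p[:2]/p[2]
def blob(c,u,v,w,f):
    im=c["color"][v-w:v+w,u-w:u+w].astype(int); m=f(im).astype(np.uint8)
    n,l,s,ce=cv2.connectedComponentsWithStats(m); k=1+np.argmax(s[1:,4]); return ce[k]+[u-w,v-w],s[k]
E
python3 - <<'E'
from h import *
T=pickle.load(open("top0.pkl","rb"));S=pickle.load(open("scene0.pkl","rb"))
dark=lambda im:im.max(2)<50
P={}
for n,c,pp in(("top",T,[(240,220),(368,248)]),("scene",S,[(379,277),(245,270)])):
    q=[back(c,blob(c,*p,28,dark)[0],.018)[:2] for p in pp]; d=q[0]-q[1]
    print(n,np.round(q,4).tolist(),"mid",np.round((q[0]+q[1])/2,4),"dist",np.linalg.norm(d).round(4),"yaw",np.degrees(np.arctan2(-d[0],d[1])).round(2))
for c,uv in((T,(134.5,283)),(S,(460,223.5))): print("marker foot",back(c,uv,.008))
for c,uvs in((T,[(265,240),(334,258)]),(S,[(348,232),(277.5,228)])):
    for uv in uvs: print("plate top",back(c,uv,.091))
a=cv2.resize(T["color"][225:305,95:355],None,fx=3,fy=3,interpolation=2)
b=cv2.resize(S["color"][195:275,235:495],None,fx=3,fy=3,interpolation=2)
cv2.imwrite("pics/crop.png",np.vstack([a,b])[...,::-1])
E
```

```text
top [[0.588, 0.1367], [0.5267, -0.1419]] mid [ 0.5574 -0.0026] dist 0.2853 yaw -12.42
scene [[0.5892, 0.1353], [0.5276, -0.1438]] mid [ 0.5584 -0.0043] dist 0.2858 yaw -12.45
marker foot [0.45237384 0.36552324 0.008     ]
marker foot [0.46074478 0.36373781 0.008     ]
plate top [0.53680876 0.07743063 0.091     ]
plate top [ 0.49974955 -0.06227098  0.091     ]
plate top [0.52008251 0.07940349 0.091     ]
plate top [ 0.4858789  -0.06428546  0.091     ]
```

View pics/crop.png

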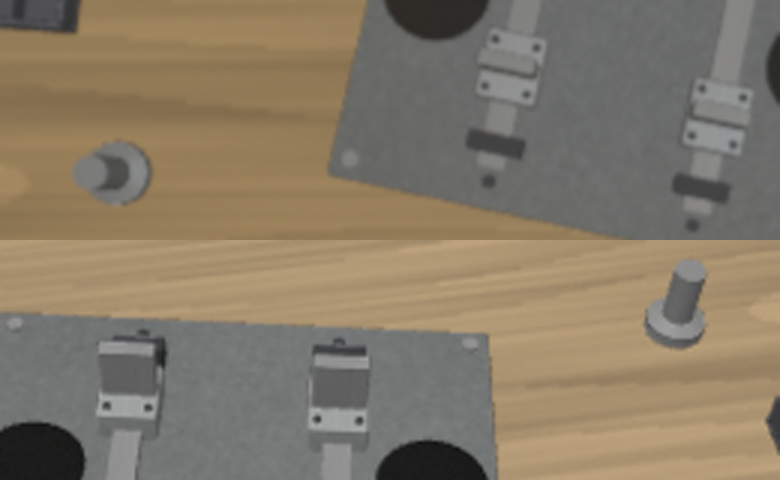

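Units first: shifts go in shares of 20 cm and turns go in shares of pi rad. So 0.008 m / 0.2 = 0.04, -7.5 degrees / 180 = -0.0417.

```bash
python3 - <<'E'
from h import *
T=pickle.load(open("top0.pkl","rb"));S=pickle.load(open("scene0.pkl","rb"))
for c,uv,z in((T,(134.7,282),.012),(T,(125,282),.064),(S,(459.7,221.3),.012),(S,(465.3,204.3),.064)): print("marker",back(c,uv,z))
for q in((348.3,231.7),(277.7,229.7)):print("plate far-top edge?",back(S,q,.091))
E
```

```text
marker [0.45446683 0.36380633 0.012     ]
marker [0.45370654 0.36599329 0.064     ]
marker [0.45732327 0.36333293 0.012     ]
marker [0.45398339 0.36606784 0.064     ]
plate far-top edge? [0.51934931 0.08018966 0.091     ]
plate far-top edge? [ 0.49076998 -0.06438812  0.091     ]
```

Request:
step_hand:
  segments: [0,0,0,0.04,-0.0417,0,0,0,0.04,-0.0417,0,0,0,0.04,-0.0417,0,0,0,0.04,-0.0417,0,0,0,0.04,-0.0417,0,0,0,0.04,-0.0417,0,0,0,0.04,-0.0417,0,0,0,0.04,-0.0417]
  grip_force: 40

```text
time: 0.9
ee_pos: [0.18, -0.5721, 0.1665]
tcp_rot: [-180.0, -0.0, 77.8]
force: [-0.3, 0.0, -0.1]
gripper_width: 0.0
gripper_force: 0.0
```

Request:
step_hand:
  segments: [0,0.235,0.06,0,0,0,0.235,0.06,0,0,0,0.235,0.06,0,0,0,0.235,0.06,0,0,0,0.235,0.06,0,0,0,0.235,0.06,0,0,0,0.235,0.06,0,0,0,0.235,0.06,0,0]

```text
time: 1.7
ee_pos: [0.3558, -0.2243, 0.1671]
tcp_rot: [180.0, 0.0, 77.4]
force: [0.3, -0.4, 0.2]
gripper_width: -0.0002
gripper_force: 0.0
```

Converted, 0.046 m / 0.2 = 0.23, 0.0125 m / 0.2 = 0.0625.

Request:
step_hand:
  segments: [0,0.23,0.0625,0,0,0,0.23,0.0625,0,0,0,0.23,0.0625,0,0,0,0.23,0.0625,0,0,0,0,0,0.1,0,0,0,0,0.1,0,0,0,0,0,0]

```text
time: 2.4
ee_pos: [0.4426, -0.0562, 0.1246]
tcp_rot: [-179.7, -0.0, 77.5]
force: [0.5, -0.2, 0.9]
gripper_width: 0.0002
gripper_force: 0.0
```

```bash
python3 - <<'E'
from bench import r
from h import *
c=r.read_camera("wrist"); cv2.imwrite("pics/w1.png",c["color"][...,::-1])
s=r.get_state(); M=np.array([.558,-.0035]);a=np.radians(-12.43);X=np.array([np.cos(a),np.sin(a)])
d=s["ee_pos"][:2]-M; print("board xy",d@X,d@[-X[1],X[0]],"z",s["ee_pos"][2])
E
```

```text
board xy -0.10065413975225224 -0.07680163234849907 z 0.12620359452399885
```

View pics/w1.png

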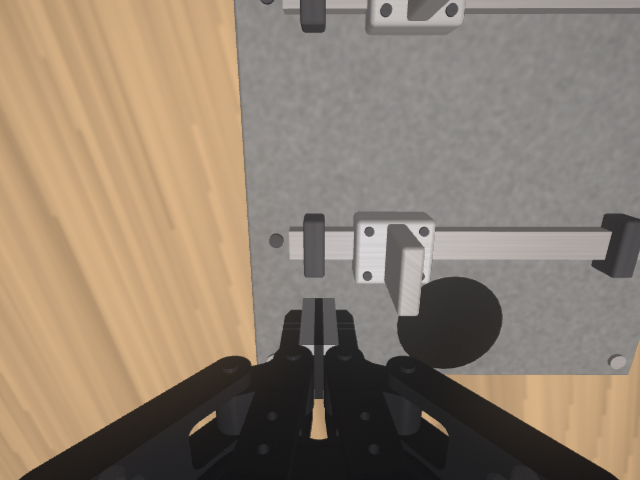

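The wrist view shows the closed fingers at about (320,330), behind the right plate at (408,275) and over its rail line. The near stop is at (314,245).

Converted, 0.022 m / 0.2 = 0.11, 0.01 m / 0.2 = 0.05.

Request:
step_hand:
  segments: [0,0,0,0.11,0,0,0.005,0,0.11,0,0,0.005,0,0.11,0,0,0,0,0,0,0,0,0.05,0,0,0,0,0.05,0,0,0,0,0.05,0,0,0,0,0.05,0,0]

```text
time: 3.25
ee_pos: [0.4845, -0.065, 0.0635]
tcp_rot: [179.9, 0.0, 77.4]
force: [-1.6, 0.5, 0.7]
gripper_width: -0.0001
gripper_force: 1.1
```

Request:
step_hand:
  segments: [0,0,0.05,0,0,0,0,0.05,0,0,0,0,0.05,0,0,0,0,0.02,0,0]

```text
time: 3.65
ee_pos: [0.518, -0.0724, 0.0632]
tcp_rot: [179.9, 0.0, 77.4]
force: [-0.9, 0.9, 1.2]
gripper_width: 0.0003
gripper_force: 0.9
```

Request:
step_hand:
  segments: [0,0,0.015,0,0,0,0,0.015,0,0,0,0,0.015,0,0]

```text
time: 3.95
ee_pos: [0.5257, -0.0736, 0.0617]
tcp_rot: [180.0, 0.0, 77.5]
force: [-2.0, 0.2, 1.3]
gripper_width: 0.0002
gripper_force: 0.9
```

Converted, 0.003 m / 0.2 = 0.015, 0.002 m / 0.2 = 0.01.

Request:
step_hand:
  segments: [0,0,0.015,0,0,0,0,0.015,0,0,0,0,0.01,0,0]

```text
time: 4.25
ee_pos: [0.531, -0.0747, 0.0614]
tcp_rot: [-179.7, 0.0, 77.5]
force: [-23.3, 3.1, 18.3]
gripper_width: 0.0002
gripper_force: 11.7
```

Request:
step_hand:
  segments: [0,0,0.015,0,0,0,0,0.015,0,0,0,0,0.01,0,0]

```text
time: 4.55
ee_pos: [0.5342, -0.0754, 0.0613]
tcp_rot: [-179.1, 0.1, 77.5]
force: [-49.9, 7.1, 38.6]
gripper_width: -0.0002
gripper_force: 26.2
```

Converted, 0.045 m / 0.2 = 0.225, -0.04 m / 0.2 = -0.2.

Request:
step_hand:
  segments: [0,0,-0.05,0,0,0,0,-0.1,0,0,0,0,-0.1,0,0,0,0,-0.05,-0.2,0,0,0.15,-0.1,-0.2,0,0,0.225,-0.1,0,0,0,0.225,0,0,0,0,0.15,0,0,0]

```text
time: 5.35
ee_pos: [0.4775, 0.0912, 0.1392]
tcp_rot: [179.9, -0.0, 77.5]
force: [0.7, 0.3, -0.3]
gripper_width: -0.0003
gripper_force: 0.0
```

```bash
python3 - <<'E'
from bench import r
from h import *
c=r.read_camera("wrist"); cv2.imwrite("pics/w2.png",c["color"][...,::-1])
s=r.get_state(); M=np.array([.558,-.0035]);a=np.radians(-12.43);X=np.array([np.cos(a),np.sin(a)])
d=s["ee_pos"][:2]-M; print("board xy",d@X,d@[-X[1],X[0]],"z",s["ee_pos"][2])
E
```

```text
board xy -0.09922378458280819 0.07787202076788813 z 0.13886005290359874
```

View pics/w2.png

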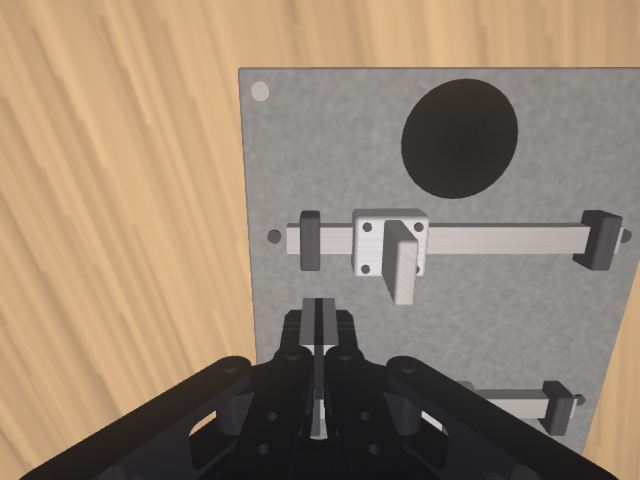

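The fingers are behind the left plate, which is at (402,265). The left carriage is still at its near stop.

Converted, 0.026 m / 0.2 = 0.13, 0.025 m / 0.2 = 0.125.

Request:
step_hand:
  segments: [0,-0.005,0,0.13,0,0,-0.005,0,0.13,0,0,-0.005,0,0.125,0,0,0,0,0,0,0,0,0.05,0,0,0,0,0.05,0,0,0,0,0.05,0,0,0,0,0.05,0,0]

```text
time: 6.2
ee_pos: [0.5164, 0.077, 0.0625]
tcp_rot: [180.0, -0.0, 77.5]
force: [-3.0, 0.9, 2.4]
gripper_width: 0.0
gripper_force: 1.1
```

Request:
step_hand:
  segments: [0,0,0.05,0,0,0,0,0.05,0,0,0,0,0.05,0,0,0,0,0.05,0,0]

```text
time: 6.6
ee_pos: [0.5553, 0.0683, 0.0614]
tcp_rot: [-180.0, 0.0, 77.5]
force: [-1.7, 0.5, 1.4]
gripper_width: -0.0
gripper_force: 1.1
```

Request:
step_hand:
  segments: [0,0,0.02,0,0,0,0,0.015,0,0,0,0,0.015,0,0,0,0,0.015,0,0]

```text
time: 7.0
ee_pos: [0.5671, 0.0656, 0.0613]
tcp_rot: [-180.0, 0.0, 77.5]
force: [-2.0, -0.6, 0.4]
gripper_width: -0.0
gripper_force: 0.8
```

Converted, 0.01 m / 0.2 = 0.05, 0.004 m / 0.2 = 0.02.

Request:
step_hand:
  segments: [0,0,0.05,0,0,0,0,0.05,0,0,0,0,0.05,0,0,0,0,0.02,0,0]

```text
time: 7.4
ee_pos: [0.6014, 0.058, 0.0613]
tcp_rot: [180.0, -0.0, 77.5]
force: [-1.9, -0.2, 0.5]
gripper_width: -0.0001
gripper_force: 0.9
```

Request:
step_hand:
  segments: [0,0,0.02,0,0,0,0,0.02,0,0,0,0,0.015,0,0]

```text
time: 7.7
ee_pos: [0.6108, 0.0559, 0.0613]
tcp_rot: [-179.9, 0.0, 77.5]
force: [-13.4, 2.5, 6.5]
gripper_width: -0.0003
gripper_force: 7.4
```

Request:
step_hand:
  segments: [0,0,0.015,0,0,0,0,0.015,0,0]

```text
time: 7.9
ee_pos: [0.6115, 0.0558, 0.0612]
tcp_rot: [-179.3, 0.1, 77.5]
force: [-42.2, 6.2, 27.6]
gripper_width: 0.0002
gripper_force: 21.8
```

The left carriage ran to its far stop, so the right slide is the one that binds. Next I fetch the marker.

Converted, -0.04 m / 0.2 = -0.2, 0.03 m / 0.2 = 0.15.

Request:
step_hand:
  segments: [0,0,-0.05,0,0,0,0,-0.1,0,0,0,0,-0.075,-0.1,0,0,0,-0.05,-0.2,0,0.06,0.15,-0.1,-0.1,0,0.06,0.19,-0.125,0,0,0.06,0.19,-0.125,0,0,0.06,0.19,-0.125,0,0]

```text
time: 8.7
ee_pos: [0.5017, 0.2292, 0.1421]
tcp_rot: [179.9, -0.0, 77.4]
force: [0.4, 0.5, -1.0]
gripper_width: 0.058
gripper_force: 0.0
```

Request:
step_hand:
  segments: [0.06,0.19,-0.125,0,0,0.06,0.19,-0.125,0,0,0.06,0.19,-0.125,0,0,0.06,0.025,-0.125,0,0,0.06,0,0,0,0]

```text
time: 9.2
ee_pos: [0.4278, 0.3676, 0.1415]
tcp_rot: [-180.0, -0.0, 77.7]
force: [0.7, -0.1, 0.9]
gripper_width: 0.0596
gripper_force: 0.0
```

```bash
python3 - <<'E'
from bench import r
from h import *
c=r.read_camera("wrist"); cv2.imwrite("pics/w3.png",c["color"][...,::-1]); pickle.dump(c,open("w3.pkl","wb"))
print(np.round(r.get_state()["ee_pos"],4))
for X in([.4545,.365,.012],[.4545,.365,.064]):print(proj(c,X))
E
```

```text
[0.4293 0.3666 0.1417]
[352.77319959 228.13805968]
[359.95935734 251.12928179]
```

View pics/w3.png

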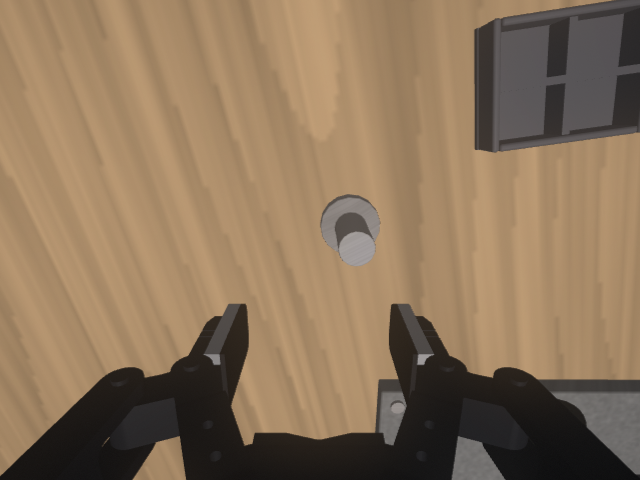

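The marker's stem top is at (357,248) and its foot at (351,223). The open fingers are at (235,330) and (403,330), and the tray is clear of them.

```bash
python3 - <<'E'
from bench import r
from h import *
c=pickle.load(open("w3.pkl","rb"))
a=back(c,(357,248.5),.064);b=back(c,(351,223.5),.012);print(a,b)
s=r.get_state();t=np.radians(s["tcp_rot"][2]);d=((a+b)/2-s["ee_pos"])[:2]
print("tool dx,dy",d@[np.cos(t),np.sin(t)],d@[np.sin(t),-np.cos(t)])
E
```

```text
[0.45298411 0.36714474 0.064     ] [0.45385673 0.36892518 0.012     ]
tool dx,dy 0.006560680304663255 0.023252913118730824
```

Converted, 0.03 m / 0.2 = 0.15, 0.0235 m / 0.2 = 0.1175.

Request:
step_hand:
  segments: [0.06,0.03,0.1175,0,0,0.06,0,0,0.15,0,0.06,0,0,0.15,0,0.06,0,0,0.15,0,0.06,0,0,0.11,0,0.06,0,0,0,0]

```text
time: 9.85
ee_pos: [0.4531, 0.3643, 0.0261]
tcp_rot: [-179.8, 0.2, 77.4]
force: [-0.9, 0.4, 0.1]
gripper_width: 0.0597
gripper_force: 0.0
```

Request:
step_hand:
  segments: [0,0,0,0,0,0,0,0,0,0,0,0,0,0,0,0,0,0,0,0,0,0,0,0,0,0,0,0,0,0]
  grip_force: 40

```text
time: 10.45
ee_pos: [0.4556, 0.3668, 0.0313]
tcp_rot: [179.8, -0.1, 77.5]
force: [0.2, -1.2, 7.0]
gripper_width: 0.0219
gripper_force: 39.2
```

Converted, -0.03 m / 0.2 = -0.15, -0.02 m / 0.2 = -0.1.

Request:
step_hand:
  segments: [0,0,0,-0.05,0,0,0,0,-0.1,0,0,0,0,-0.15,0,0,0,0,-0.15,0,0,0,0,-0.15,0,0,0,0,0,0,0,0,0,0,0]

```text
time: 11.15
ee_pos: [0.4548, 0.3666, 0.1504]
tcp_rot: [179.9, -0.1, 77.5]
force: [-0.2, -1.1, -0.6]
gripper_width: 0.0229
gripper_force: 39.4
```

```bash
python3 - <<'E'
from bench import r
from h import *
s=r.get_state();print(np.round(s["ee_pos"],4),s["gripper_width"],s["force"])
ims=[]
for n,(u,v) in(("wrist",(330,300)),("scene",(450,190))):
    c=r.read_camera(n)
    w=150 if n=="wrist" else 75
    ims.append(cv2.resize(c["color"][v-w:v+w,u-w:u+w],(400,400),interpolation=2))
cv2.imwrite("pics/g.png",np.hstack(ims)[...,::-1])
E
```

```text
[0.4548 0.3666 0.1504] 0.02290914349477174 [-0.15933134 -1.1254245  -0.59328738]
```

View pics/g.png

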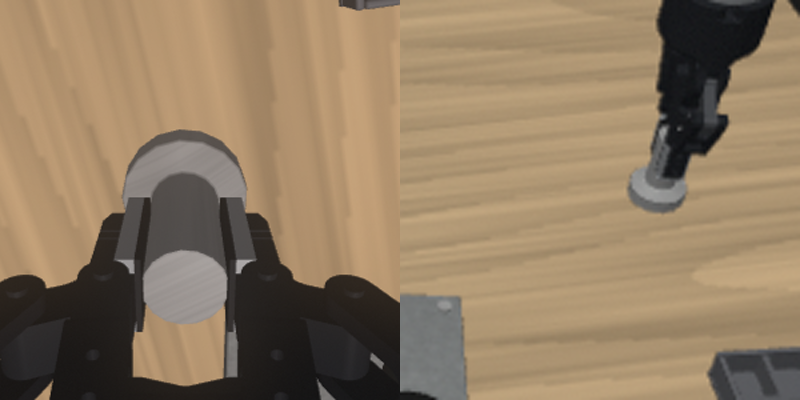

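The marker is held upright and centred between the pads, clear of the bench. I carry it over the right pad.

Converted, -0.04 m / 0.2 = -0.2, 0.015 m / 0.2 = 0.075.

Request:
step_hand:
  segments: [0,-0.1,0.0375,0,0,0,-0.2,0.075,0,0,0,-0.2,0.075,0,0,0,-0.2,0.075,0,0,0,-0.2,0.075,0,0,0,-0.2,0.075,0,0,0,-0.2,0.075,0,0,0,-0.2,0.075,0,0]

```text
time: 12.05
ee_pos: [0.4981, 0.0475, 0.1481]
tcp_rot: [-179.9, 0.0, 77.5]
force: [0.5, 0.2, -2.1]
gripper_width: 0.0218
gripper_force: 39.4
```

Request:
step_hand:
  segments: [0,-0.2,0.075,0,0,0,-0.2,0.075,0,0,0,-0.2,0.075,0,0,0,-0.2,0.075,0,0,0,-0.11,0.0375,0,0,0,0,0,0,0,0,0,0,0,0]

```text
time: 12.75
ee_pos: [0.5246, -0.143, 0.1482]
tcp_rot: [-179.9, -0.1, 77.4]
force: [-0.1, 0.4, -1.1]
gripper_width: 0.0221
gripper_force: 39.4
```

```bash
python3 - <<'E'
from bench import r
from h import *
c=r.read_camera("wrist"); cv2.imwrite("pics/w4.png",c["color"][...,::-1]);s=r.get_state();e=s["ee_pos"]
m=back(c,(318.75,365),e[2]+.035); print("ee",e,"marker",m)
print("pad by wrist proj",proj(c,[.527,-.143,.018]))
t=np.radians(s["tcp_rot"][2]);d=(np.array([.527,-.143])-e[:2])
print("tool dx,dy",d@[np.cos(t),np.sin(t)],d@[np.sin(t),-np.cos(t)])
E
```

```text
ee [ 0.52473281 -0.14241173  0.14841   ] marker [ 0.52543952 -0.14128049  0.18341   ]
pad by wrist proj [321.51647765 231.25754855]
tool dx,dy -8.222818615454181e-05 0.0023408194913892245
```

View pics/w4.png

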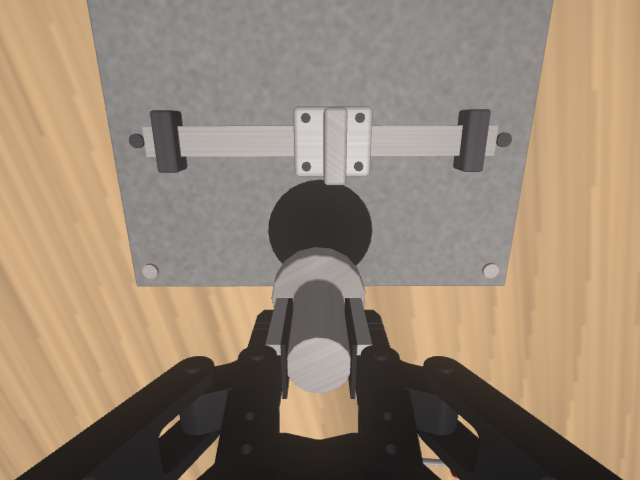

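The pad is at (320,230), as computed, and the right carriage is stopped mid-rail at (333,142). The held marker is over the pad.

Converted, 0.03 m / 0.2 = 0.15, 0.002 m / 0.2 = 0.01.

Request:
step_hand:
  segments: [0,-0.005,0.01,0.1,0,0,0,0,0.15,0,0,0,0,0.15,0,0,0,0,0.065,0,0,0,0,0,0,0,0,0,0,0]

```text
time: 13.4
ee_pos: [0.5276, -0.1443, 0.0575]
tcp_rot: [179.9, 0.0, 77.5]
force: [-0.5, -0.6, -1.5]
gripper_width: 0.0224
gripper_force: 39.4
```

Request:
step_hand:
  segments: [0,0,0,0.01,0,0,0,0,0.01,0,0,0,0,0,0]

```text
time: 13.7
ee_pos: [0.5274, -0.1448, 0.0529]
tcp_rot: [180.0, 0.0, 77.5]
force: [0.3, 0.4, -1.3]
gripper_width: 0.0219
gripper_force: 39.4
```

Converted, 0.002 m / 0.2 = 0.01, 0.001 m / 0.2 = 0.005.

Request:
step_hand:
  segments: [0,0,0,0.01,0,0,0,0,0.005,0,0,0,0,0,0]

```text
time: 14.0
ee_pos: [0.5271, -0.1447, 0.0494]
tcp_rot: [180.0, 0.0, 77.5]
force: [-0.3, -0.0, -1.7]
gripper_width: 0.0221
gripper_force: 39.5
```

Request:
step_hand:
  segments: [0,0,0,0.005,0,0,0,0,0,0]

```text
time: 14.2
ee_pos: [0.5272, -0.1448, 0.0494]
tcp_rot: [180.0, 0.0, 77.5]
force: [-3.5, 1.8, 7.5]
gripper_width: 0.0224
gripper_force: 40.3
```

Request:
step_hand:
  segments: [0,0,0,0.005,0,0,0,0,0,0]

```text
time: 14.4
ee_pos: [0.5272, -0.1449, 0.0493]
tcp_rot: [180.0, 0.0, 77.5]
force: [-7.5, 3.3, 16.3]
gripper_width: 0.0223
gripper_force: 41.2
```

Contact made. I ease up a little, release, lift and check.

Converted, -0.0015 m / 0.2 = -0.0075.

Request:
step_hand:
  segments: [0,0,0,-0.0075,0,0.05,0,0,0,0,0.05,0,0,0,0,0.05,0,0,0,0,0.05,0,0,0,0]

```text
time: 14.9
ee_pos: [0.5271, -0.1446, 0.0488]
tcp_rot: [-180.0, 0.0, 77.5]
force: [-1.2, 0.2, -0.8]
gripper_width: 0.0501
gripper_force: 0.0
```

Request:
step_hand:
  segments: [0.05,0,0,-0.075,0,0.05,0,0,-0.15,0,0.05,0,0,-0.2,0,0.05,0,0,-0.2,0,0.05,-0.15,0,-0.15,0,0.05,-0.2,-0.1,0,0,0.05,-0.2,-0.1,0,0,0.05,-0.2,-0.1,0,0]

```text
time: 15.7
ee_pos: [0.4351, -0.2792, 0.2055]
tcp_rot: [179.9, 0.1, 77.5]
force: [0.6, -0.8, 0.4]
gripper_width: 0.0496
gripper_force: 0.0
```

Request:
step_hand:
  segments: [0.05,-0.2,-0.1,0,0,0.05,-0.2,-0.1,0,0,0.05,0,0,0,0]

```text
time: 16.0
ee_pos: [0.3767, -0.3511, 0.205]
tcp_rot: [180.0, 0.1, 77.2]
force: [-0.7, -0.3, -0.2]
gripper_width: 0.0498
gripper_force: 0.0
```

```bash
python3 - <<'E'
from bench import r
from h import *
ims=[]
for n,(u,v,w,h) in(("scene",(290,260,100,75)),("top",(310,235,100,75))):
    c=r.read_camera(n); ims.append(cv2.resize(c["color"][v-h:v+h,u-w:u+w],(400,300),interpolation=2))
    print(n,[proj(c,X).round(1).tolist() for X in([.527,-.143,.03],[.527,-.143,.082])])
cv2.imwrite("pics/end.png",np.hstack(ims)[...,::-1])
E
```

```text
scene [[244.1, 266.0], [241.4, 250.0]]
top [[369.3, 247.1], [372.8, 244.9]]
```

View pics/end.png

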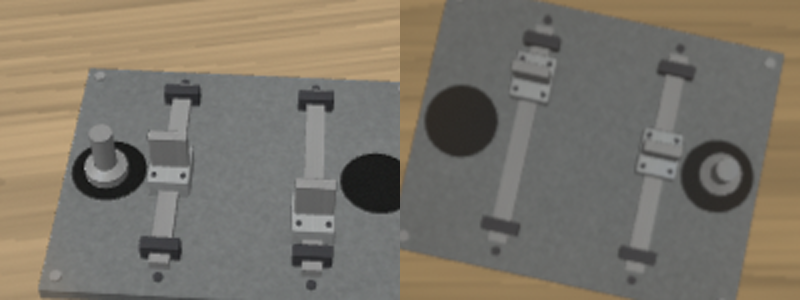

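The marker stands upright inside the right pad. The left carriage is against its far stop and the right one is jammed mid-rail.

```bash
python3 -c "
from bench import r
print(r.job_done())"
```

```text
the job is handed in; nothing more can be done
None
```

The job is handed in: the left carriage ran to its far stop, the right one jammed partway (about 0.07 m), and the reject marker stands upright on the right pad; I kept clear of the jar, screwdriver and tray.

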